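# Seat a bush deep in a bored stool leg with a steel push rod

## Robot

A 6-joint arm with a two-finger parallel gripper is mounted at the origin on the work surface. World frame = base frame: x ahead of the robot, y to its left, z up, the work surface at z = 0. Lengths are in m, angles in degrees, forces in N, time in s.
With the tool pointing down it reaches from about 0.375 to 0.9 m from the base axis. Payload 3.1 kg.
Tool frame: the origin (TCP) lies where the fingers leave the gripper's body, on its centre line; the fingertips stand 70 mm ahead of it and the grasp point (between the pads) lies 51 mm ahead of it; z points along the fingers, y is the line along which they close (so a half turn about z gives the same grasp; the last joint's range is limited). The gripper opens to 87 mm and grips with 3 to 60 N. Pads are 19 mm wide; open, the fingers measure 117 mm over their backs; the gripper's body (75 mm by 190 mm) begins 51 mm behind the grasp point.
Start: joints at [60.819, 30.224, 82.088, -0, 67.689, -10.227], TCP at [0.203, 0.591, 0.292] pointing down, gripper open.
Joint ranges: [-176.69, 176.69], [-43.24, 126.21], [12.49, 139.97], [-82, 262], [0, 151.66], [-163.58, 163.58]. Speed limits (degrees/s): [159.86, 159.86, 180, 180, 180, 180].

## Interface

Orientations are given as a 3x3 rotation matrix whose columns are the frame's x, y, z axes.
In Python, from rig import readout, capture, calibration, bot, look_for gives the robot as it stands. The module is installed in compiled form; this text tells all that it offers.
- The arm moves only by the shell command python3 -m pendant 'ROWS'. ROWS is JSON, a list of rows, each a list of 7 numbers: the shift along the tool's x, y, z normalised to -1 to 1, where 1 is 200 mm, then the turn, a rotation vector about the tool's x, y, z normalised to -1 to 1, where 1 is 180 degrees, then the closure, from -1 (fully open) to 1 (shut). In form: [[dx, dy, dz, ax, ay, az, grip], ...]. A call has 1 to 8 rows; each row is the pose to reach, as a shift and turn from the pose commanded when the call began, along the tool's axes at that moment, turning the shorter way round; what a row does not reach only later rows make up. A row lasts 1/10 s, in which the tool goes at most 50 mm and 8.59 degrees, less where a joint would pass 70% of its speed; a pose out of reach is approached as far as the arm can. A call with a number of a shift or a turn outside -1 to 1 is refused whole. A call with a gripper value outside its range is refused whole. The fingers move at their own pace and stop on an object; the grip force is fixed at half the most. Time passes only in rows, so rows that repeat a pose let the fingers close. It gives the time, the measured TCP pose, the force, the opening and the grip force at its end, in the units of the state.
- readout.read_state(): the state, without advancing time (a new reading comes with each control period).
- capture(name): name is "scene" or "top" or "wrist"; returns (picture, depth): 420x560x3 uint8, red, green, blue; 420x560 float32, m along the optical axis (not along the pixel's ray), 0 where there is no reading.
- calibration(name): a dict with "mtx" (3x3 intrinsics, pixels), "T" (4x4, takes a point from camera to world coordinates); the wrist camera has in their place "mount" (4x4, takes a point from camera to tool coordinates, whose origin is the TCP and whose axes are the flange's). Camera axes: x right, y down, z forward; pixel columns grow to the right and rows downward; lengths in m; the calibration is good to about 2 mm. A picture is of the moment at which its call begins: read the wrist's pose just before it. calibration takes no time and is no camera call.
- bot.hand_in(): hands the job in; it is judged then, once.
Trained networks look in the newest picture that a camera, given by its name, has taken for a name from the list of things; names that differ only in an ending like _2 or _b are one class to them, and where a whole thing is asked for, a point or a joint stands for the part that bears it (a point fixed in the world has none). Each returns a list of dicts, best first, with "conf" (0 to 1); they miss things now and then, are a little off and sometimes report something else, mostly with a low value. They report only what shows in the picture. A call takes as long as a camera call. They do not tell look-alikes from the thing itself.
- look_for(thing, camera): "extent" ([left, top, right, bottom] in pixels, round what is visible of it).
The state is a dict: "time_s": time; "joint_positions": joint angles; "qvel": joint speeds; "tau": joint torques, N m; "position": TCP position; "tcp_rot": TCP orientation; "force": force on the tool from outside, world axes, zero at the start; "moment": the same for the moment, N m; "opening": opening from 0.0 (shut) to 1.0 (fully open); "grasp_force": force on a finger pad.
Only numpy, scipy, OpenCV 4.12 (cv2) and the standard library are available. Lean on these libraries where they do the work, as an engineer would, in place of code of your own. Each camera call takes 0.05 s, during which the arm holds its last target. There are 200 camera calls.

## Task

Take the steel rod by its middle from its stand and push its nose partway into the brass-mouthed bore of the stool leg; let go, take it again near its blue tail end and push on until the red bush deep in the bore is fully home against its seat. Push gently: the bush slides stiffly, and when it comes up against its rubber seat and the force climbs, stop (never press on it with more than 18 N). Leave the rod in the bore, let go of it, and do not disturb the other things on the bench.

Things in the scene. Friction and masses are not known exactly. Their poses are not given: they have to be found in the camera images.
- rod_mid (a point): middle of the loose bright steel rod, on its axis, about 38 mm above the bench at the start. Rod 14 mm in diameter, 245 mm long, about 0.29 kg, lying level; its y axis runs along it to the nose, roughly world +y. Nose chamfered (9 mm across, over 4 mm); last 50 mm at the tail blue. Held far from its middle it swings down
- rod_nose (a point): centre of the rod's nose end, 122.5 mm from the middle along the rod's +y
- rod_tail (a point): centre of the rod's blue tail end, 122.5 mm from the middle along the rod's -y
- bore_mouth (a point): centre of the bore's mouth, 40 mm above the bench, in the brass plate on one end of the stool leg; y points straight into the bore (roughly world +y), z up. Round mouth 16 mm wide with a 3 mm chamfer; behind the 12 mm plate the channel is 17 mm wide. An 8 mm slot in the leg's top from 130 mm inwards shows the red bush
- leg: wooden stool leg with its brass mouth plate, 44 mm square (top 62 mm above the bench), 244 mm long, fixed on a plywood board 130 mm wide and 18 mm thick that begins at the mouth; origin on the bench right below the mouth, axes as bore_mouth
- bush (a joint): slide of the red bush in the bore, in m: 0 furthest out, 0.012 fully home on its seat. Starts at 0 to 0.004, resists with 5 to 8 N, stays where left. The rod's nose meets it 138 to 187 mm deep and has it home at 150 to 195 mm (differs each time, not measured); the seat is stiff rubber: firm to 9 N, then gives 1 mm per 5 N, and springs back
- stand: fixed wooden rod stand, base 50 x 160 x 10 mm; origin at the middle of its underside, y along the rod. The rod lies in two V saddles, 68 mm either side of its middle (14 mm long, up to 42 mm high), free to lift out
- glue: squat white glue jar, 60 mm across, 65 mm high, origin under its middle; bystander
- tape: roll of green tape, 100 mm across, 25 mm high, origin under its middle; bystander
- sander: cork sanding block with a red face, 90 x 60 x 33 mm, origin under its middle; bystander
- driver: red screwdriver, lying; bystander
- mallet: wooden mallet lying, head 70 x 120 x 60 mm, handle 220 mm long along its -x; origin under the head; bystander
- offcut: beech offcut 45 x 150 x 45 mm, origin under its middle; bystander
- screws: blue cup, 90 mm across, 50 mm high; bystander
Not all that is in view belongs to the job. What is shaped like the part that bears rod_mid but brown or turquoise is not meant.

How it is judged:
By the outcome, as a careful person would: the job done as asked, in the order asked, and still so for the second after the job is handed in, with the robot touching nothing.
It also fails if it takes over 64 s, if anything falls off the work surface, if the arm or the gripper's body presses on something with over 40 N, if the wrist force passes 120 N, or if a joint passes its speed limit or range.

## Working session

There is one attempt and no reset: what is moved stays moved. The work goes in short steps, Python scripts to look and compute and a shell command to move; the robot and the scene stay as the last step left them, time stands still between calls to the robot, and variables do not carry over. Pictures are saved under pics/ and viewed, at most 10 in all, crops included, and the job is handed in when it is done.

```bash
mkdir -p pics; cat > h.py <<'E'
import numpy as np, cv2
from rig import readout, capture, calibration, bot, look_for
def save(n,img): cv2.imwrite('pics/'+n+'.png',cv2.cvtColor(img,cv2.COLOR_RGB2BGR))
def camT(name,st=None):
    c=calibration(name)
    if name!='wrist': return c['mtx'],c['T']
    st=st or readout.read_state(); T=np.eye(4);T[:3,:3]=st['tcp_rot'];T[:3,3]=st['position']
    return c['mtx'],T@c['mount']
def pt(u,v,d,K,T):
    return (T@np.array([(u-K[0,2])/K[0,0]*d,(v-K[1,2])/K[1,1]*d,d,1]))[:3]
def cloud(dep,K,T):
    v,u=np.indices(dep.shape); P=np.stack([(u-K[0,2])/K[0,0]*dep,(v-K[1,2])/K[1,1]*dep,dep],-1)
    W=P@T[:3,:3].T+T[:3,3]; W[dep<=0]=np.nan; return W
def ray(u,v,z,K,T):
    d=T[:3,:3]@np.array([(u-K[0,2])/K[0,0],(v-K[1,2])/K[1,1],1]);o=T[:3,3];return o+d*(z-o[2])/d[2]
E
python3 - <<'E'
from h import *
print(readout.read_state())
np.set_printoptions(precision=4,suppress=True)
for n in ['top','scene']:
    img,dep=capture(n);save(n,img);K,T=camT(n);W=cloud(dep,K,T)
    print(n,T[:3,3])
    for t in ['rod_mid','leg','stand','glue','tape','sander','driver','mallet','offcut','screws']:
        for r in look_for(t,n)[:4]:
            e=np.array(r['extent']);u,v=int((e[0]+e[2])/2),int((e[1]+e[3])/2);print(t,round(r['conf'],2),e.round(),W[v,u])
a=cv2.imread('pics/top.png')
E
```

```text
{'time_s': 0.0, 'joint_positions': array([ 6.08209688e+01,  3.02796948e+01,  8.21551726e+01, -2.31334294e-03,
        6.76895784e+01, -1.02274444e+01]), 'qvel': array([-0.01401999,  0.09473097,  0.03630881,  0.02524848,  0.12235373,
       -0.04589204]), 'tau': array([ 5.34405099e-04, -4.40044177e+01, -1.76595461e+01,  6.35159388e-02,
        5.81065798e-02, -1.42730578e-04]), 'position': array([0.20267705, 0.59061523, 0.2912704 ]), 'tcp_rot': array([[-9.45798146e-01,  3.24753467e-01, -1.02631801e-03],
       [ 3.24754902e-01,  9.45796272e-01, -1.91457419e-03],
       [ 3.48923141e-04, -2.14410252e-03, -9.99997641e-01]]), 'force': array([ 0.72758728, -0.04696895,  0.12696908]), 'moment': array([-0.01558745,  0.06454793, -0.02409929]), 'grasp_force': 0.0, 'opening': 0.9977340181608579}
top [ 0.2336 -0.0707  1.7607]
rod_mid 0.76 [254. 224. 328. 231.] [ 0.4459 -0.1323  0.0132]
rod_mid 0.71 [319. 252. 370. 316.] [ 0.2601 -0.301   0.0177]
rod_mid 0.54 [142. 276. 162. 351.] [0.1782 0.3127 0.0094]
leg 0.56 [142. 148. 226. 193.] [0.625  0.2025 0.0735]
stand 0.72 [264. 218. 316. 237.] [ 0.446
[... 687 characters left out ...]

stand 0.33 [220. 201. 305. 215.] [ 0.4519 -0.1385  0.0426]
glue 0.57 [372. 273. 398. 307.] [0.802  0.1174 0.0656]
tape 0.62 [304. 288. 345. 329.] [ 0.7863 -0.0233 -0.0006]
sander 0.66 [360. 181. 383. 211.] [0.4351 0.1898 0.0326]
driver 0.62 [209. 280. 254. 344.] [ 0.7811 -0.2506  0.0234]
mallet 0.73 [102. 173. 155. 255.] [ 0.4174 -0.5214  0.0422]
mallet 0.57 [370. 276. 397. 306.] [0.8039 0.1119 0.0653]
offcut 0.59 [415. 170. 443. 213.] [0.4566 0.3554 0.0447]
offcut 0.37 [224. 199. 305. 217.] [ 0.458  -0.1332  0.0477]
offcut 0.15 [374. 279. 399. 307.] [0.8073 0.1183 0.0647]
screws 0.68 [132. 258. 170. 299.] [ 0.6344 -0.4514  0.0077]
screws 0.49 [305. 288. 346. 328.] [ 0.7862 -0.0208 -0.0014]
```

View pics/top.png

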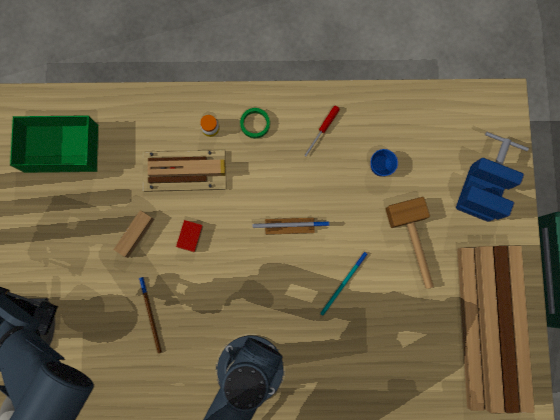

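View pics/scene.png

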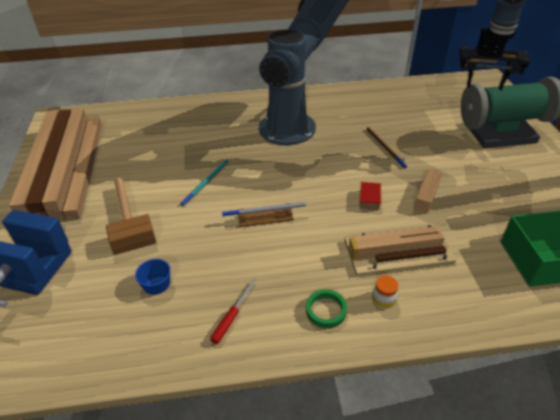

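The steel rod lies at top (290,225), its blue tail on the right. The look-alikes are the turquoise rod (343,283) and the brown rod (150,315). I choose the bright steel one on the stand. The leg's brass mouth is at (226,168) and opens toward -y. I'll move closer and check with the wrist camera.

```bash
cat >> h.py <<'E'
from scipy.spatial.transform import Rotation as Ro
np.set_printoptions(precision=4,suppress=True)
def rot(deg): # tool y at angle deg, z down
    a=np.radians(deg);y=np.array([np.cos(a),np.sin(a),0]);z=np.array([0,0,-1.]);return np.stack([np.cross(y,z),y,z],1)
def togo(p,deg,st=None):
    st=st or readout.read_state();R=st['tcp_rot']
    print('shift',R.T@(np.array(p)-st['position'])/0.2,'turn',(Ro.from_matrix(R.T@rot(deg)).as_rotvec())/np.pi,'dist mm',np.linalg.norm(np.array(p)-st['position'])*1e3)
E
python3 - <<'E'
from h import *
togo((.36,.44,.29),40); togo((.42,.36,.29),30)
img,dep=capture('top');K,T=camT('top');W=cloud(dep,K,T)
e=img[195:260,230:360];save('crop',cv2.resize(e,(780,390),interpolation=cv2.INTER_CUBIC))
E
```

```text
shift [-0.9881 -0.4595  0.0112] turn [-0.      0.      0.1725] dist mm 217.95328533639614
shift [-1.4018 -0.7404  0.0113] turn [-0.     0.     0.228] dist mm 317.05959311361875
```

View pics/crop.png

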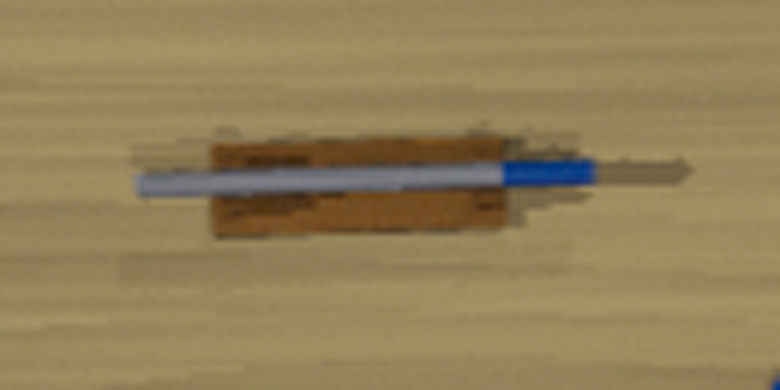

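The crop confirms it: a bright steel rod on the stand, nose at about (253,226), blue tail at about (329,224).

```bash
python3 -m pendant '[[-0.98,-0.46,0,0,0,0.17,-1],[-0.98,-0.46,0,0,0,0.17,-1],[-0.98,-0.46,0,0,0,0.17,-1],[-0.98,-0.46,0,0,0,0.17,-1],[-0.98,-0.46,0,0,0,0.17,-1],[-0.98,-0.46,0,0,0,0.17,-1]]'; python3 -c "
from h import *
togo((.45,.26,.29),20)"
```

```text
time_s: 1.75
position: [0.3604, 0.439, 0.2924]
tcp_rot: [[-0.646, 0.763, 0.0], [0.763, 0.646, 0.0], [-0.0, 0.0, -1.0]]
force: [0.5, 0.8, -0.2]
opening: 0.995
grasp_force: 0.0
shift [-0.9727 -0.2362  0.0118] turn [0.0001 0.     0.1125] dist mm 200.199302785034
```

```bash
python3 -m pendant '[[-0.97,-0.24,0,0,0,0.11,-1],[-0.97,-0.24,0,0,0,0.11,-1],[-0.97,-0.24,0,0,0,0.11,-1],[-0.97,-0.24,0,0,0,0.11,-1],[-0.97,-0.24,0,0,0,0.11,-1]]'; python3 -c "
from h import *
togo((.58,.10,.30),0)"
```

```text
time_s: 2.25
position: [0.45, 0.2587, 0.2924]
tcp_rot: [[-0.348, 0.937, 0.002], [0.937, 0.348, -0.001], [-0.001, 0.001, -1.0]]
force: [1.2, 0.6, 0.6]
opening: 1.003
grasp_force: 0.0
shift [-0.9703  0.3326 -0.0361] turn [0.0005 0.0004 0.1133] dist mm 205.27371782945823
```

```bash
python3 -m pendant '[[-0.97,0.33,-0.04,0,0,0.113,-1],[-0.97,0.33,-0.04,0,0,0.113,-1],[-0.97,0.33,-0.04,0,0,0.113,-1],[-0.97,0.33,-0.04,0,0,0.113,-1],[-0.97,0.33,-0.04,0,0,0.113,-1],[-0.97,0.33,-0.04,0,0,0.113,-1],[-0.97,0.33,-0.04,0,0,0.113,-1]]'; python3 - <<'E'
from h import *
st=readout.read_state();img,dep=capture('wrist');K,T=camT('wrist',st);W=cloud(dep,K,T);save('w1',img)
np.savez('w1.npz',img=img,W=W,K=K,T=T)
print(T, look_for('leg','wrist'))
togo((.45,-.08,.30),0);togo((.5,.0,.30),0)
E
```

```text
time_s: 2.95
position: [0.5766, 0.1056, 0.2998]
tcp_rot: [[-0.008, 1.0, -0.002], [1.0, 0.008, 0.001], [0.001, -0.002, -1.0]]
force: [-0.7, -0.1, -0.7]
opening: 1.0
grasp_force: 0.0
[[ 1.      0.0076  0.0004  0.5762]
 [ 0.0074 -0.9603 -0.2787  0.1819]
 [-0.0017  0.2787 -0.9604  0.3911]
 [ 0.      0.      0.      1.    ]] [{'extent': [274.6, 2.7, 394.7, 227.1], 'conf': 0.62}, {'extent': [103.4, 82.2, 195.6, 155.7], 'conf': 0.33}]
shift [-0.923  -0.64    0.0008] turn [-0.0005 -0.0002  0.0026] dist mm 224.62845470974779
shift [-0.525  -0.3867  0.0006] turn [-0.0005 -0.0002  0.0026] dist mm 130.41490486761762
```

View pics/w1.png

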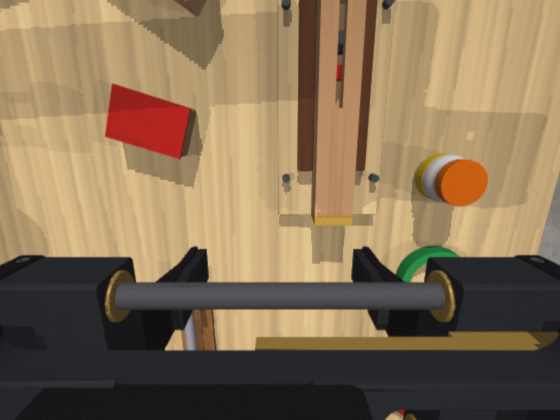

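The wrist picture shows the leg's brass mouth edge at (316–352, 220), the slot with the red bush at (340,72), and the glue and tape to its right. Next I'll measure the leg's axis from depth.

```bash
python3 - <<'E'
from h import *
d=np.load('w1.npz');W=d['W'];img=d['img'];K=d['K'];T=d['T']
m=(W[...,2]>.054)&(W[...,2]<.07);m[:,:290]=0;m[:,380:]=0;m[240:]=0
print('top z',np.median(W[m][:,2]), m.sum())
v,u=np.nonzero(m)
C=[]
for r in range(15,222,4):
    us=np.nonzero(m[r])[0]
    if len(us)<10: continue
    C.append((*ray(us.min()-.5,r,.062,K,T)[:2],*ray(us.max()+.5,r,.062,K,T)[:2]))
C=np.array(C);print(C[::4])
w=C[:,2]-C[:,0];ok=abs(w-.044)<.006;cx=(C[ok,0]+C[ok,2])/2;cy=(C[ok,1]+C[ok,3])/2
p=np.polyfit(cy,cx,1);print('x=',p,'res',np.std(cx-np.polyval(p,cy)),'yaw deg',np.degrees(np.arctan(-p[0])),ok.sum(),'width',w[ok].mean())
h=cv2.cvtColor(img,cv2.COLOR_RGB2HSV)
# brass rows along columns
for c in (320,327,335,343,349):
    rr=np.nonzero(m[:,c])[0].max();print(c,rr,ray(c,rr+.5,.062,K,T),[list(img[r,c]) for r in range(rr-8,rr+5,3)],W[rr-2,c])
# board
print('board z',W[200,298],W[200,365],'bench',W[230,250])
for c in (290,300,370): print(c,[(r,round(float(W[r,c,2]),3)) for r in range(205,225,2)],ray(c,214,.018,K,T))
E
```

```text
top z 0.060803300848778885 8776
[[0.6137 0.2907 0.6584 0.291 ]
 [0.6143 0.277  0.6587 0.2773]
 [0.6139 0.2629 0.6589 0.2632]
 [0.6146 0.2484 0.6591 0.2487]
 [0.6142 0.2336 0.6594 0.2339]
 [0.6149 0.2183 0.6597 0.2186]
 [0.6145 0.2025 0.6589 0.2029]
 [0.6152 0.1864 0.6591 0.1867]
 [0.6148 0.1697 0.6594 0.17  ]
 [0.6155 0.1526 0.6597 0.1529]
 [0.6151 0.1349 0.66   0.1352]
 [0.6159 0.1167 0.6603 0.117 ]
 [0.6166 0.0979 0.6606 0.0982]]
x= [-0.0122  0.6396] res 0.00022315500467945455 yaw deg 0.6984756557286674 52 width 0.044634880646721636
320 225 [0.624  0.0754 0.062 ] [[np.uint8(178), np.uint8(140), np.uint8(62)], [np.uint8(194), np.uint8(152), np.uint8(67)], [np.uint8(196), np.uint8(154), np.uint8(68)], [np.uint8(151), np.uint8(130), np.uint8(92)], [np.uint8(149), np.uint8(128), np.uint8(93)]] [0.6241 0.0781 0.0607]
327 225 [0.6323 0.0755 0.062 ] [[np.uint8(175), np.uint8(138), np.uint8(62)], [np.uint8(196), np.uint8(154), np.uint8(67)], [np.uint8(196), np.uint8(154), np.uint8(68)], [np.uint8(163), np.uint8(138), np.uint8(100)], [np.uint8(162), np.uint8(138), np.uint8(100)]] [0.6324 0.
[... 769 characters left out ...]
np.uint8(175), np.uint8(126)], [np.uint8(208), np.uint8(177), np.uint8(128)]] [0.6584 0.0782 0.0601]
board z [0.6003 0.0956 0.017 ] [0.6877 0.0963 0.0169] bench [ 0.5347  0.0472 -0.002 ]
290 [(205, 0.016), (207, 0.017), (209, 0.017), (211, 0.018), (213, 0.017), (215, -0.0), (217, -0.001), (219, -0.002), (221, -0.002), (223, 0.0)] [0.5901 0.0768 0.018 ]
300 [(205, 0.017), (207, 0.017), (209, 0.016), (211, 0.016), (213, 0.016), (215, -0.002), (217, -0.001), (219, -0.001), (221, -0.002), (223, -0.002)] [0.6033 0.0769 0.018 ]
370 [(205, 0.017), (207, 0.017), (209, 0.017), (211, 0.016), (213, 0.017), (215, -0.002), (217, -0.003), (219, -0.001), (221, -0.001), (223, -0.001)] [0.6957 0.0777 0.018 ]
```

```bash
python3 -m pendant '[[-0.52,-0.64,0,0,0,0,-1],[-0.72,-0.64,0,0,0,0,-1],[-0.92,-0.64,0,0,0,0,-1],[-0.92,-0.64,0,0,0,0,-1],[-0.92,-0.64,0,0,0,0,-1],[-0.92,-0.64,0,0,0,0,-1],[-0.92,-0.64,0,0,0,0,-1],[-0.92,-0.64,0,0,0,0,-1]]'; python3 -c "
from h import *
togo((.445,-.20,.30),0)"
```

```text
time_s: 3.85
position: [0.4512, -0.0798, 0.3004]
tcp_rot: [[-0.007, 1.0, 0.0], [1.0, 0.007, 0.0], [0.0, 0.0, -1.0]]
force: [0.2, 0.4, -0.0]
opening: 1.004
grasp_force: 0.0
shift [-0.6006 -0.0353  0.0016] turn [ 0.0001 -0.0001  0.0023] dist mm 120.33549332077023
```

```bash
python3 -m pendant '[[-0.75,-0.03,0,0,0,0,-1],[-0.75,-0.03,0,0,0,0,-1],[-0.75,-0.03,0,0,0,0,-1],[-0.75,-0.03,0,0,0,0,-1],[-0.75,-0.03,0,0,0,0,-1],[-0.75,-0.03,0,0,0,0,-1]]'; python3 - <<'E'
from h import *
st=readout.read_state();img,dep=capture('wrist');K,T=camT('wrist',st);W=cloud(dep,K,T);save('w2',img)
np.savez('w2.npz',img=img,W=W,K=K,T=T)
print(look_for('rod_mid','wrist'))
E
```

```text
time_s: 4.45
position: [0.4459, -0.2294, 0.2999]
tcp_rot: [[-0.007, 1.0, -0.001], [1.0, 0.007, 0.002], [0.002, -0.001, -1.0]]
force: [1.0, -0.5, 0.2]
opening: 1.001
grasp_force: 0.0
[{'extent': [276.1, 0.8, 290.3, 220.3], 'conf': 0.94}, {'extent': [67.1, 184.1, 214.4, 282.7], 'conf': 0.74}]
```

View pics/w2.png

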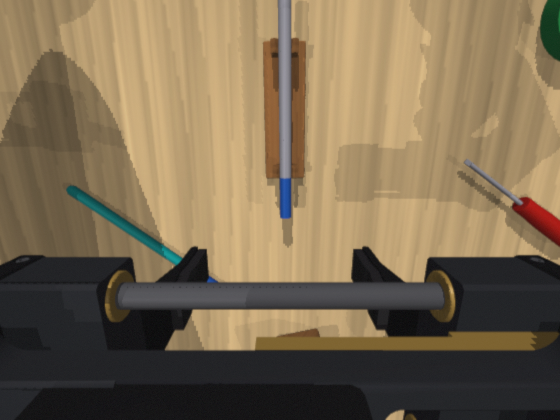

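The rod runs from (284,0) to its blue tail end at (286,218). The stand's ends are at rows 40 and 178, and the turquoise rod is off to the left.

```bash
python3 - <<'E'
from h import *
d=np.load('w2.npz');W=d['W'];img=d['img'].astype(int);K=d['K'];T=d['T']
m=(W[...,2]>.034)&(W[...,2]<.055);m[:,:270]=0;m[:,300:]=0;m[230:]=0
C=[];
for r in range(4,214,3):
    us=np.nonzero(m[r])[0]
    if len(us)>5:
        x=(us.min()+us.max())/2; a=ray(x,r,.038,K,T); C.append((a[0],a[1],len(us),np.nanmax(W[r,us,2])))
C=np.array(C);print(C[::6])
p=np.polyfit(C[:,1],C[:,0],1);r=C[:,0]-np.polyval(p,C[:,1]);k=abs(r)<.0015;p=np.polyfit(C[k,1],C[k,0],1)
print('x=',p,r.std(),'yaw',np.degrees(np.arctan(-p[0])))
rows=np.nonzero(m[:,285])[0];print('tail row',rows.max())
blue=(img[:,285,2]-img[:,285,0])>60;br=np.nonzero(blue[:230])[0];print('blue rows',br.min(),br.max())
t=ray(285.5,br.max()+.5,.036,K,T);b=ray(285.5,br.min()-.5,.045,K,T);print('tail',t,'blue start',b,'diff',b[1]-t[1])
for y in (t[1]+.1225,b[1]+.0725): print('mid',np.polyval(p,y),y)
E
```

```text
[[ 0.4489 -0.0266 13.      0.0457]
 [ 0.4491 -0.0429 13.      0.0441]
 [ 0.4493 -0.0596 27.      0.0443]
 [ 0.4494 -0.0769 13.      0.0446]
 [ 0.4502 -0.0948 12.      0.0453]
 [ 0.4504 -0.1132 12.      0.0442]
 [ 0.4507 -0.1321 12.      0.0445]
 [ 0.4509 -0.1518 12.      0.0449]
 [ 0.4511 -0.172  12.      0.044 ]
 [ 0.4514 -0.193  23.      0.0435]
 [ 0.4523 -0.2146 11.      0.0445]
 [ 0.4525 -0.2371 11.      0.0449]]
x= [-0.0173  0.4483] 0.00019693015483839967 yaw 0.9911052096340306
tail row 218
blue rows 179 217
tail [ 0.4535 -0.2576  0.036 ] blue start [ 0.4526 -0.2068  0.045 ] diff 0.0507632950279322
mid 0.45065857332428694 -0.13511112327255753
mid 0.45064536849229686 -0.13434782824462532
```

```bash
python3 -c "
from h import *
togo((.4508,-.143,.16),1)"
```

```text
shift [0.4306 0.0287 0.7009] turn [-0.0002 -0.0003 -0.003 ] dist mm 164.61946739599085
```

```bash
python3 -m pendant '[[0.43,0.029,0.2,0,0,-0.003,-1],[0.43,0.029,0.45,0,0,-0.003,-1],[0.43,0.029,0.7,0,0,-0.003,-1],[0.43,0.029,0.7,0,0,-0.003,-1],[0.43,0.029,0.7,0,0,-0.003,-1],[0.43,0.029,0.7,0,0,-0.003,-1]]'; python3 -c "
from h import *
togo((.4508,-.143,.089),1)"
```

```text
time_s: 5.15
position: [0.4514, -0.1446, 0.1606]
tcp_rot: [[-0.017, 1.0, -0.0], [1.0, 0.017, 0.0], [0.0, -0.0, -1.0]]
force: [0.5, -0.2, 0.1]
opening: 1.003
grasp_force: 0.0
shift [ 0.0079 -0.003   0.3579] turn [-0.0001 -0.     -0.0003] dist mm 71.60220622815642
```

```bash
python3 -m pendant '[[0.008,-0.003,0.18,0,0,0,-1],[0.008,-0.003,0.358,0,0,0,-1],[0.008,-0.003,0.358,0,0,0,-1],[0.008,-0.003,0.358,0,0,0,-1]]'; python3 -m pendant '[[0,0,0,0,0,0,1],[0,0,0,0,0,0,1],[0,0,0,0,0,0,1],[0,0,0,0,0,0,1],[0,0,0,0,0,0,1],[0,0,0,0,0,0,1],[0,0,0,0,0,0,1],[0,0,0,0,0,0,1]]'
```

```text
time_s: 5.55
position: [0.4513, -0.1443, 0.0899]
tcp_rot: [[-0.015, 1.0, 0.002], [1.0, 0.015, -0.001], [-0.001, 0.001, -1.0]]
force: [0.2, -0.1, -0.1]
opening: 0.998
grasp_force: 0.0
time_s: 6.35
position: [0.4504, -0.1437, 0.0885]
tcp_rot: [[-0.015, 1.0, -0.0], [1.0, 0.015, 0.0], [0.0, -0.0, -1.0]]
force: [-0.6, 0.0, 0.8]
opening: 0.358
grasp_force: 0.0
```

```bash
python3 -m pendant '[[0,0,0,0,0,0,1],[0,0,0,0,0,0,1],[0,0,0,0,0,0,1],[0,0,0,0,0,0,1],[0,0,0,0,0,0,1],[0,0,0,0,0,0,1],[0,0,0,0,0,0,1]]'; python3 -m pendant '[[0,0,-0.1,0,0,0,1],[0,0,-0.3,0,0,0,1],[0,0,-0.5,0,0,0,1],[0,0,-0.5,0,0,0,1],[0,0,-0.5,0,0,0,1]]'; python3 -c "
from h import *
st=readout.read_state();print(st['opening']*87,st['grasp_force'],st['moment'],st['force'])
togo((.62,-.08,.189),0.7)"
```

```text
time_s: 7.05
position: [0.4508, -0.1438, 0.0886]
tcp_rot: [[-0.015, 1.0, 0.001], [1.0, 0.015, -0.0], [-0.0, 0.001, -1.0]]
force: [1.6, 1.2, -2.8]
opening: 0.153
grasp_force: 30.0
time_s: 7.55
position: [0.4499, -0.1435, 0.189]
tcp_rot: [[-0.015, 1.0, 0.0], [1.0, 0.015, -0.0], [-0.0, 0.0, -1.0]]
force: [-1.0, -0.1, -3.6]
opening: 0.148
grasp_force: 30.0
12.844789374370988 29.993008186575025 [-0.1094  0.0332  0.0234] [-1.0463 -0.1206 -3.5991]
shift [ 0.3048  0.8551 -0.0002] turn [0.     0.0001 0.0009] dist mm 181.55533447443042
```

```bash
python3 -m pendant '[[0.05,0.15,0,0,0,0,1],[0.15,0.35,0,0,0,0,1],[0.25,0.55,0,0,0,0,1],[0.28,0.75,0,0,0,0,1],[0.28,0.95,0,0,0,0,1],[0.28,0.95,0,0,0,0,1],[0.28,0.95,0,0,0,0,1],[0.28,0.95,0,0,0,0,1]]'; python3 - <<'E'
from h import *
togo((.6407,-.087,.112),0.7)
st=readout.read_state();img,dep=capture('wrist');K,T=camT('wrist',st);W=cloud(dep,K,T);save('w3',img)
np.savez('w3.npz',img=img,W=W,K=K,T=T)
E
```

```text
time_s: 8.35
position: [0.637, -0.0844, 0.1861]
tcp_rot: [[-0.015, 1.0, -0.007], [1.0, 0.015, 0.002], [0.002, -0.007, -1.0]]
force: [-1.1, -0.3, -2.7]
opening: 0.148
grasp_force: 30.0
shift [-0.0138  0.0207  0.3702] turn [-0.0021 -0.0006  0.0008] dist mm 74.20903816885068
```

View pics/w3.png

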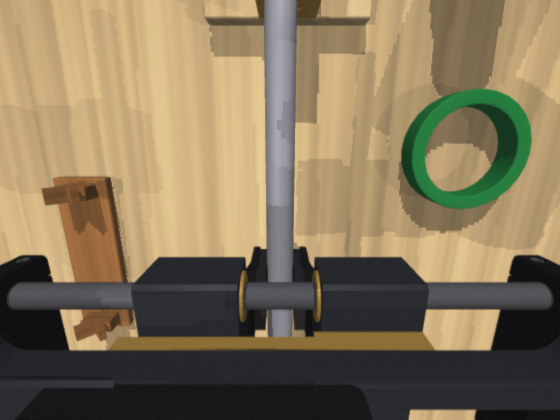

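The rod is held level-looking, running from (280,330) up past (280,0). The tape is to the right and the leg's edge is at the top. Now I'll fit the rod's axis in 3D.

```bash
cat > rodfit.py <<'E'
from h import *
def rodfit(W,K,T,c0,c1,r0,r1,zmin,p0=None):
    C=[]
    for r in range(r0,r1,4):
        us=np.nonzero(W[r,c0:c1,2]>zmin)[0]+c0
        if len(us)<8: continue
        mid=(us.min()+us.max())/2
        k=us[abs(us-mid)<4]; top=np.nanmedian(W[r,k],0); C.append((ray(mid,r,top[2]-.006,K,T)[0],top[1],top[2]))
    C=np.array(C);py=np.polyfit(C[:,1],C[:,2],1);px=np.polyfit(C[:,1],C[:,0],1)
    print('n',len(C),'yrange',C[:,1].min(),C[:,1].max(),'pitch deg',np.degrees(np.arctan(py[0])),'yaw',np.degrees(np.arctan(-px[0])),'res',np.std(C[:,2]-np.polyval(py,C[:,1])))
    return px,py
E
python3 - <<'E'
from rodfit import *
d=np.load('w3.npz');px,pz=rodfit(d['W'],d['K'],d['T'],255,310,5,235,.10)
st=readout.read_state()
for y in (-.087,.04): print(y,np.polyval(px,y),np.polyval(pz,y)-.007)
print(st['position'])
togo((.6407,-.087,.112),0.7)
E
```

```text
n 58 yrange -0.05624494716339233 0.04050857871401017 pitch deg -0.21627297461574632 yaw 0.7501999081284518 res 0.00028683591654414623
-0.087 0.636713264463777 0.13414272777891026
0.04 0.6350503002080579 0.1336633417148698
[ 0.6372 -0.0846  0.1867]
shift [-0.0126  0.0194  0.3735] turn [-0.0017 -0.0005  0.0007] dist mm 74.84164154860724
```

```bash
python3 -m pendant '[[0,0.02,0.2,0,0,0,1],[0,0.02,0.4,0,0,0,1],[0,0.02,0.475,0,0,0,1],[0,0.02,0.475,0,0,0,1],[0,0.02,0.475,0,0,0,1],[0,0.02,0.475,0,0,0,1]]'; python3 - <<'E'
from rodfit import *
st=readout.read_state();img,dep=capture('wrist');K,T=camT('wrist',st);W=cloud(dep,K,T);save('w4',img)
px,pz=rodfit(W,K,T,255,310,5,235,.025)
for y in (-.085,.04): print(y,np.polyval(px,y),np.polyval(pz,y)-.007)
P=[]
for i in range(8): P.append(readout.read_state()['position']);capture('top')
print(P,np.mean(P,0),readout.read_state()['force']); togo((.641,-.085,.0912),.7)
E
```

```text
time_s: 9.0
position: [0.6449, -0.0853, 0.0958]
tcp_rot: [[-0.015, 1.0, 0.004], [1.0, 0.015, -0.001], [-0.001, 0.004, -1.0]]
force: [-1.0, 0.3, -3.6]
opening: 0.15
grasp_force: 30.0
n 58 yrange -0.05715328944272705 0.039609662967859366 pitch deg -0.3851374562942564 yaw 0.8929202615131083 res 0.0002752251186887472
-0.085 0.6451337311621761 0.04377247936540023
0.04 0.6431855236218291 0.042932227124360796
[array([ 0.6449, -0.0853,  0.0959]), array([ 0.6447, -0.0852,  0.0958]), array([ 0.6445, -0.0851,  0.0955]), array([ 0.6443, -0.085 ,  0.0952]), array([ 0.6441, -0.085 ,  0.0949]), array([ 0.644 , -0.0849,  0.0946]), array([ 0.6438, -0.0848,  0.0943]), array([ 0.6437, -0.0848,  0.0941])] [ 0.6443 -0.085   0.095 ] [ 0.4758 -0.084  -3.2315]
shift [-0.0007 -0.0132  0.0134] turn [0.0001 0.     0.0008] dist mm 3.76305719617482
```

```bash
python3 -m pendant '[[0,0,0,0,0,0,1],[0,0,0,0,0,0,1],[0,0,0,0,0,0,1],[0,0,0,0,0,0,1],[0,0,0,0,0,0,1],[0,0,0,0,0,0,1],[0,0,0,0,0,0,1],[0,0,0,0,0,0,1]]'; python3 - <<'E'
from rodfit import *
st=readout.read_state();img,dep=capture('wrist');K,T=camT('wrist',st);W=cloud(dep,K,T)
px,pz=rodfit(W,K,T,255,310,5,235,.025)
for y in (-.085,.04): print(y,np.polyval(px,y),np.polyval(pz,y)-.007)
togo((.641,-.085,.0912),.7)
E
```

```text
time_s: 10.25
position: [0.6436, -0.0848, 0.0936]
tcp_rot: [[-0.015, 1.0, -0.0], [1.0, 0.015, -0.0], [-0.0, -0.0, -1.0]]
force: [-0.3, 0.3, -3.1]
opening: 0.149
grasp_force: 30.0
n 58 yrange -0.05677241820234736 0.040205937573487914 pitch deg -0.34436836494187656 yaw 0.8882894026370916 res 0.00021466153355646593
-0.085 0.6436190307607997 0.04169162498726867
0.04 0.6416809286287078 0.0409403207144361
shift [-0.0005 -0.0131  0.0124] turn [0.     0.     0.0008] dist mm 3.602485927279469
```

```bash
python3 -m pendant '[[0,-0.013,0.01,0,0,0,1],[0,-0.013,0.01,0,0,0,1],[0.05,-0.013,0.01,0,0,0,1],[0.1,-0.013,0.01,0,0,0,1],[0.13,-0.013,0.01,0,0,0,1],[0.16,-0.012,0.01,0,0,0,1],[0.19,-0.012,0.01,0,0,0,1],[0.22,-0.012,0.01,0,0,0,1]]'; python3 - <<'E'
from rodfit import *
st=readout.read_state();img,dep=capture('wrist');K,T=camT('wrist',st);W=cloud(dep,K,T);save('w5',img)
print(st['position'],st['force'],st['moment'],W[2:30:4,280])
E
```

```text
time_s: 11.1
position: [0.6406, -0.0403, 0.0917]
tcp_rot: [[-0.015, 1.0, 0.0], [1.0, 0.015, -0.0], [-0.0, 0.0, -1.0]]
force: [0.5, 0.5, -2.3]
opening: 0.147
grasp_force: 30.0
[ 0.6406 -0.0403  0.0917] [ 0.5478  0.4534 -2.3308] [-0.1351  0.0656  0.048 ] [[0.639  0.0804 0.0604]
 [0.639  0.0788 0.0614]
 [0.639  0.0778 0.0609]
 [0.6391 0.076  0.0626]
 [0.6391 0.0759 0.0589]
 [0.6391 0.0761 0.0542]
 [0.6391 0.076  0.0499]]
```

View pics/w5.png

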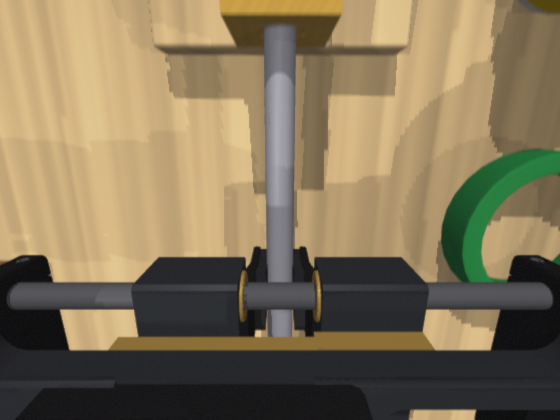

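The rod enters the brass mouth centred: rod at column 280, brass edges at 222 and 340. There's no side force, so I'll continue.

```bash
python3 -m pendant '[[0.06,0,0,0,0,0,1],[0.12,0,0,0,0,0,1],[0.18,0,0,0,0,0,1],[0.22,0,0,0,0,0,1]]';python3 -m pendant '[[0.06,0,0,0,0,0,1],[0.12,0,0,0,0,0,1],[0.18,0.001,0,0,0,0,1],[0.22,0.001,0,0,0,0,1],[0.25,0.001,0,0,0,0,1],[0.25,0.001,0,0,0,0,1],[0.25,0.001,0,0,0,0,1]]'
```

```text
time_s: 11.55
position: [0.6396, 0.0048, 0.0916]
tcp_rot: [[-0.016, 1.0, -0.0], [1.0, 0.016, 0.0], [0.0, -0.0, -1.0]]
force: [-0.7, -0.9, -3.0]
opening: 0.142
grasp_force: 30.0
time_s: 12.25
position: [0.6394, 0.053, 0.0916]
tcp_rot: [[-0.015, 1.0, 0.0], [1.0, 0.015, -0.0], [-0.0, 0.0, -1.0]]
force: [-0.4, 0.2, -2.6]
opening: 0.152
grasp_force: 30.0
```

```bash
python3 -m pendant '[[0,0,0,0,0,0,0],[0,0,0,0,0,0,0],[0,0,0,0,0,0,0],[0,0,0,0,0,0,0],[0,0,0,0,0,0,0],[0,0,0,0,0,0,0],[0,0,0,0,0,0,0]]'; python3 -m pendant '[[0,0,-0.2,0,0,0,0],[0,0,-0.4,0,0,0,0],[-0.25,0,-0.4,0,0,0,0],[-0.5,0,-0.4,0,0,0,0],[-0.75,0,-0.4,0,0,0,0],[-0.75,0,-0.4,0,0,0,0],[-0.75,0,-0.4,0,0,0,0]]'; python3 - <<'E'
from rodfit import *
st=readout.read_state();img,dep=capture('wrist');K,T=camT('wrist',st);W=cloud(dep,K,T);save('w6',img)
print(look_for('rod_mid','wrist')[:3],st['position'])
np.savez('w6.npz',img=img,W=W,K=K,T=T)
E
```

```text
time_s: 12.95
position: [0.6394, 0.0531, 0.0917]
tcp_rot: [[-0.015, 1.0, 0.0], [1.0, 0.015, -0.0], [-0.0, 0.0, -1.0]]
force: [0.2, -0.5, -0.4]
opening: 0.495
grasp_force: 0.0
time_s: 13.65
position: [0.6414, -0.0983, 0.1716]
tcp_rot: [[-0.012, 1.0, -0.0], [1.0, 0.012, 0.0], [0.0, -0.0, -1.0]]
force: [0.1, -0.1, 0.4]
opening: 0.501
grasp_force: 0.0
[{'extent': [266.5, 2.0, 290.2, 184.2], 'conf': 0.75}] [ 0.6414 -0.0983  0.1716]
```

View pics/w6.png

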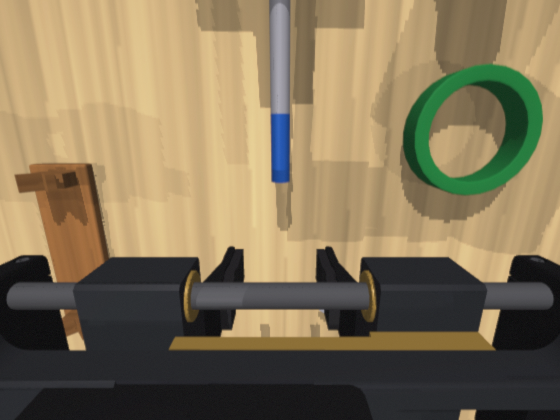

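The rod stays in the bore, with its blue tail showing at rows 115–183, column 281, end at (281,183).

```bash
python3 - <<'E'
from rodfit import *
d=np.load('w6.npz');W,K,T=d['W'],d['K'],d['T'];px,pz=rodfit(W,K,T,260,300,5,178,.02)
img=d['img'].astype(int);b=np.nonzero((img[:230,281,2]-img[:230,281,0])>60)[0];print(b.min(),b.max())
t=ray(281,b.max()+.5,.030,K,T);print('tail',t)
for y in (t[1],t[1]+.022,t[1]+.025): print(y,np.polyval(px,y),np.polyval(pz,y)-.007+.0012)
y=t[1]+.022
z=np.polyval(pz,y)-.007+.0012
togo((np.polyval(px,y),y,z+.051+.003),.7)
E
```

```text
n 44 yrange -0.05549064532303719 0.055526373222614125 pitch deg 1.5122082534056527 yaw 0.8991966182051419 res 0.0002875780003636639
114 182
tail [ 0.6422 -0.0616  0.03  ]
-0.0615781089184771 0.6414961462783223 0.03496531289810351
-0.0395781089184771 0.6411508512137242 0.035546094045983634
-0.0365781089184771 0.6411037655230971 0.03562529147524002
shift [0.2813 0.0048 0.4094] turn [-0.0003 -0.0003  0.001 ] dist mm 99.34173675898992
```

```bash
python3 -m pendant '[[0.2,0.005,0.1,0,0,0,0],[0.281,0.005,0.3,0,0,0,0],[0.281,0.005,0.41,0,0,0,0],[0.281,0.005,0.41,0,0,0,0],[0.281,0.005,0.41,0,0,0,0],[0.281,0.005,0.41,0,0,0,0]]'; python3 -m pendant '[[0.281,0,0,0,0,0,0]]' >/dev/null & sleep 0; kill %1 2>/dev/null; python3 -c "
from h import *
print(readout.read_state()['position'],readout.read_state()['force'])"
```

```text
time_s: 14.35
position: [0.6429, -0.0405, 0.0912]
tcp_rot: [[-0.015, 1.0, 0.003], [1.0, 0.015, -0.001], [-0.001, 0.003, -1.0]]
force: [0.4, -0.6, 0.1]
opening: 0.497
grasp_force: 0.0
[ 0.6429 -0.0405  0.0912] [ 0.3914 -0.5704  0.0716]
```

I typed a stray extra move in that call and killed it at once. The pose shows it never ran, but I'll confirm from the clock before closing.

```bash
sleep 2; python3 -c "
from h import *
s=readout.read_state();print(s['time_s'],s['position'],s['qvel'])"; pgrep -af pendant
```

```text
14.35 [ 0.6429 -0.0405  0.0912] [-0.5781 -0.5876 -0.2263 -0.048  -0.1345 -0.0601]
```

```bash
python3 -m pendant '[[0,0,0,0,0,0,0],[0,0,0,0,0,0,0.3],[0,0,0,0,0,0,1],[0,0,0,0,0,0,1],[0,0,0,0,0,0,1],[0,0,0,0,0,0,1],[0,0,0,0,0,0,1],[0,0,0,0,0,0,1]]'; python3 -m pendant '[[0,0,0,0,0,0,1],[0,0,0,0,0,0,1],[0,0,0,0,0,0,1]]'
```

```text
time_s: 15.15
position: [0.6417, -0.0408, 0.0896]
tcp_rot: [[-0.015, 1.0, -0.0], [1.0, 0.015, -0.0], [-0.0, -0.0, -1.0]]
force: [0.6, -0.4, 0.6]
opening: 0.149
grasp_force: 30.0
time_s: 15.45
position: [0.6417, -0.0407, 0.0896]
tcp_rot: [[-0.015, 1.0, -0.0], [1.0, 0.015, -0.0], [-0.0, -0.0, -1.0]]
force: [-0.4, -1.3, -0.3]
opening: 0.152
grasp_force: 30.0
```

```bash
python3 -m pendant '[[0,0,-0.01,0,0,0,1],[0,0,-0.015,0,0,0,1],[0.025,0,-0.015,0,0,0,1],[0.05,0,-0.015,0,0,0,1],[0.075,0,-0.015,0,0,0,1],[0.1,0,-0.015,0,0,0,1],[0.125,0,-0.015,0,0,0,1]]'; python3 -m pendant '[[0,0,0,0,0,0,1],[0,0,0,0,0,0,1]]'
```

```text
time_s: 16.15
position: [0.6413, -0.0151, 0.0926]
tcp_rot: [[-0.015, 1.0, -0.0], [1.0, 0.015, -0.0], [-0.0, -0.0, -1.0]]
force: [-0.1, -1.8, -0.9]
opening: 0.147
grasp_force: 30.0
time_s: 16.35
position: [0.6412, -0.0149, 0.0926]
tcp_rot: [[-0.015, 1.0, -0.0], [1.0, 0.015, 0.001], [0.001, -0.0, -1.0]]
force: [-0.8, 0.8, -0.8]
opening: 0.15
grasp_force: 30.0
```

```bash
for i in 1; do python3 -m pendant '[[0.006,0,0,0,0,0,1],[0.012,0,0,0,0,0,1],[0.018,0,0,0,0,0,1],[0.024,0,0,0,0,0,1]]' | grep -E "pos|force"; done; python3 -m pendant '[[0.006,0,0,0,0,0,1],[0.012,0,0,0,0,0,1],[0.018,0,0,0,0,0,1]]' | grep -E "pos|force"
```

```text
position: [0.6413, -0.0111, 0.0927]
force: [-0.4, -1.4, -0.4]
grasp_force: 30.0
position: [0.6412, -0.0072, 0.0927]
force: [-1.0, -2.0, -1.0]
grasp_force: 30.0
```

```bash
python3 -m pendant '[[0.006,0,0,0,0,0,1],[0.012,0,0,0,0,0,1],[0.018,0,0,0,0,0,1]]' | grep -E "pos|force: \["; python3 -m pendant '[[0.006,0,0,0,0,0,1],[0.012,0,0,0,0,0,1],[0.018,0,0,0,0,0,1]]' | grep -E "pos|force: \["
```

```text
position: [0.6412, -0.0036, 0.0927]
force: [-0.6, -1.6, -1.5]
position: [0.6412, 0.0, 0.0927]
force: [-0.1, -1.2, -1.2]
```

```bash
python3 -m pendant '[[0.006,0,0,0,0,0,1],[0.012,0,0,0,0,0,1],[0.018,0,0,0,0,0,1]]' | grep -E "pos|force: \["; python3 -m pendant '[[0.006,0,0,0,0,0,1],[0.012,0,0,0,0,0,1],[0.018,0,0,0,0,0,1]]' | grep -E "pos|force: \["
```

```text
position: [0.6411, 0.0036, 0.0927]
force: [-0.8, -1.2, -0.1]
position: [0.641, 0.0072, 0.0927]
force: [-0.1, -0.9, -0.7]
```

```bash
python3 -m pendant '[[0.006,0,0,0,0,0,1],[0.012,0,0,0,0,0,1],[0.018,0,0,0,0,0,1]]' | grep -E "pos|force: \["; python3 -m pendant '[[0.006,0,0,0,0,0,1],[0.012,0,0,0,0,0,1],[0.018,0,0,0,0,0,1]]' | grep -E "pos|force: \["
```

```text
position: [0.641, 0.0108, 0.0927]
force: [-1.1, -1.3, 0.0]
position: [0.6412, 0.0123, 0.0928]
force: [-0.8, -9.2, -0.5]
```

```bash
python3 -m pendant '[[0,0,0,0,0,0,1]]' | grep -E "pos|force: \[";python3 -m pendant '[[0.005,0,0,0,0,0,1]]' | grep -E "pos|force: \["
```

```text
position: [0.6412, 0.0124, 0.0928]
force: [-1.1, -7.6, 0.5]
position: [0.6413, 0.013, 0.0928]
force: [-1.3, -9.6, 0.2]
```

```bash
python3 -m pendant '[[0.005,0,0,0,0,0,1],[0.005,0,0,0,0,0,1]]' | grep -E "pos|force: \[";python3 -m pendant '[[0.005,0,0,0,0,0,1],[0.005,0,0,0,0,0,1]]' | grep -E "pos|force: \["
```

```text
position: [0.6412, 0.0141, 0.0928]
force: [-1.5, -8.5, 0.1]
position: [0.6412, 0.0151, 0.0928]
force: [-1.3, -9.4, 0.2]
```

```bash
python3 -m pendant '[[0.005,0,0,0,0,0,1],[0.005,0,0,0,0,0,1]]' | grep -E "pos|force: \[";python3 -m pendant '[[0.005,0,0,0,0,0,1],[0.005,0,0,0,0,0,1]]' | grep -E "pos|force: \["
```

```text
position: [0.6412, 0.0161, 0.0929]
force: [-1.9, -9.0, 0.3]
position: [0.6412, 0.017, 0.0929]
force: [-2.0, -8.5, 1.0]
```

```bash
python3 -m pendant '[[0.005,0,0,0,0,0,1],[0.005,0,0,0,0,0,1]]' | grep -E "pos|force: \["
```

```text
position: [0.6412, 0.018, 0.0929]
force: [-1.5, -9.2, -0.2]
```

```bash
python3 -m pendant '[[0.005,0,0,0,0,0,1],[0.005,0,0,0,0,0,1]]' | grep -E "pos|force: \["
```

```text
position: [0.6412, 0.019, 0.0929]
force: [-0.7, -9.2, 0.0]
```

```bash
python3 -m pendant '[[0.005,0,0,0,0,0,1],[0.005,0,0,0,0,0,1]]' | grep -E "pos|force: \["
```

```text
position: [0.6412, 0.02, 0.0929]
force: [-1.8, -8.8, 0.7]
```

```bash
python3 -m pendant '[[0.005,0,0,0,0,0,1],[0.005,0,0,0,0,0,1]]' | grep -E "pos|force: \["
```

```text
position: [0.6411, 0.021, 0.0929]
force: [-0.2, -9.1, 0.2]
```

```bash
python3 -m pendant '[[0.004,0,0,0,0,0,1],[0.004,0,0,0,0,0,1]]' | grep -E "pos|force: \["
```

```text
position: [0.6411, 0.0218, 0.0929]
force: [-0.7, -8.6, 0.5]
```

```bash
python3 -m pendant '[[0.004,0,0,0,0,0,1],[0.004,0,0,0,0,0,1]]' | grep -E "pos|force: \["
```

```text
position: [0.6411, 0.0226, 0.0929]
force: [-1.2, -8.6, 0.1]
```

```bash
python3 -m pendant '[[0.004,0,0,0,0,0,1],[0.004,0,0,0,0,0,1]]' | grep -E "pos|force: \["
```

```text
position: [0.6411, 0.0232, 0.0929]
force: [-1.5, -9.3, 0.6]
```

```bash
python3 -m pendant '[[0.004,0,0,0,0,0,1],[0.004,0,0,0,0,0,1],[0.004,0,0,0,0,0,1]]' | grep -E "pos|force: \["
```

```text
position: [0.6411, 0.0235, 0.0929]
force: [-1.3, -11.1, 0.6]
```

```bash
python3 -m pendant '[[0.003,0,0,0,0,0,1],[0.003,0,0,0,0,0,1],[0.003,0,0,0,0,0,1]]' | grep -E "pos|force: \["; python3 -c "
from h import *
F=[]
for i in range(5): F.append(readout.read_state()['force'][1]);capture('top')
print(F)"
```

```text
position: [0.6411, 0.0237, 0.0929]
force: [-1.2, -13.0, 1.0]
[np.float64(-12.950418763458403), np.float64(-12.19654640085906), np.float64(-12.331388332670187), np.float64(-12.487391941325265), np.float64(-12.354120709490092)]
```

The force has climbed from about 8.8 N (sliding) to 12.5 N (seated), so I'll stop here, ease off and release.

```bash
python3 -m pendant '[[-0.005,0,0,0,0,0,1],[-0.01,0,0,0,0,0,1],[-0.01,0,0,0,0,0,1]]' | grep -E "pos|force: \["; python3 -m pendant '[[0,0,0,0,0,0,0],[0,0,0,0,0,0,0],[0,0,0,0,0,0,0],[0,0,0,0,0,0,0],[0,0,0,0,0,0,0],[0,0,0,0,0,0,0],[0,0,0,0,0,0,0]]'; python3 -m pendant '[[0,0,-0.2,0,0,0,0],[0,0,-0.4,0,0,0,0],[-0.25,0,-0.6,0,0,0,0],[-0.5,0,-0.6,0,0,0,0],[-0.7,0,-0.6,0,0,0,0],[-0.7,0,-0.6,0,0,0,0],[-0.7,0,-0.6,0,0,0,0]]'; python3 - <<'E'
from rodfit import *
st=readout.read_state();img,dep=capture('wrist');K,T=camT('wrist',st);save('w7',img)
im,_=capture('top');save('top2',np.vstack([cv2.resize(img,(400,300)),im[100:260,100:500]]))
h=img.astype(int);b=np.nonzero((h[:230,281,2]-h[:230,281,0])>60)[0];print(b.min(),b.max(),ray(281,b.max()+.5,.036,K,T))
E
```

```text
position: [0.6411, 0.0231, 0.0929]
force: [-0.5, -7.8, -0.0]
time_s: 23.1
position: [0.6408, 0.0253, 0.0927]
tcp_rot: [[-0.015, 1.0, 0.0], [1.0, 0.015, 0.0], [0.0, 0.0, -1.0]]
force: [-0.5, -0.5, -0.9]
opening: 0.497
grasp_force: 0.0
time_s: 23.8
position: [0.6426, -0.1164, 0.2127]
tcp_rot: [[-0.012, 1.0, -0.0], [1.0, 0.012, 0.0], [0.0, -0.0, -1.0]]
force: [-0.3, 1.4, 0.2]
opening: 0.499
grasp_force: 0.0
3 74 [0.6425 0.0051 0.036 ]
```

View pics/top2.png

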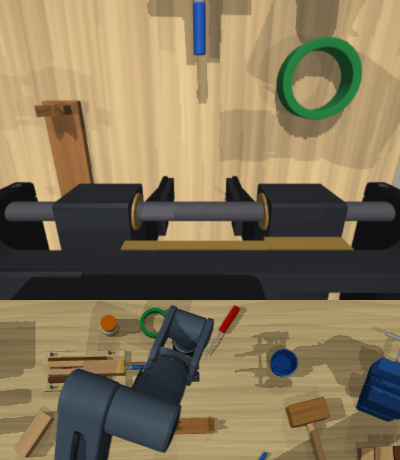

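The rod sits in the bore with its blue tail end at (199,53) in the upper view. The gripper is clear and the bystanders are where they were. The bush travelled about 12 mm, then the force climbed, so it is home.

```bash
python3 -c "
from rig import bot
print(bot.hand_in())"
```

```text
the job is handed in; nothing more can be done
None
```

The job is handed in: the rod was taken by its middle and pushed about 108 mm in, then regrasped at its blue tail and pushed until the bush came up against its seat (about 12 mm of travel, highest wrist reading 13 N), and it was left in the bore with the gripper clear; I judged the bush home by force and travel and did not check it through the slot.

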